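# Clear the culture bench: sound jars to their dishes, the suspect jar last

### The arm

A 7-joint arm with a two-finger parallel gripper is mounted at the origin on the work surface. World frame = base frame: x ahead of the robot, y to its left, z up, the work surface at z = 0. Lengths are in m, angles in rad, forces in N, time in s.
With the tool pointing down it reaches from about 0.4 to 0.875 m from the base axis. Payload 6.5 kg.
Tool frame: the origin (TCP) lies midway between the tips of the shut fingers; the grasp point (between the pads) lies 19 mm behind it; z points along the fingers, y is the direction in which the jaws open and shut (so a half turn about z gives the same grasp; the last joint's range is limited). The gripper opens to 85 mm and grips with 20 to 120 N. Pads are 22 mm wide; open, the fingers measure 114 mm over their backs; the gripper's body (76 mm by 85 mm) begins 54 mm behind the grasp point. The pads swing forward as they close: fully open they stand 13 mm farther back than shut.
Start: joints at [1.225, 0.536, -0.004, 1.538, 0.003, 1.067, -0.071], TCP at [0.18, -0.625, 0.205] pointing down, gripper open.
Joint ranges: [-2.7, 2.7], [-0.37, 2.16], [-1.27, 1.26], [0.24, 2.4], [-1.31, 4.45], [0.19, 1.91], [-2.76, 2.76]. Speed limits (rad/s): [2.39, 2.39, 3.14, 3.14, 3.14, 3.14, 3.14].

### API

Orientations are given as a unit quaternion [w, x, y, z].
In Python, from bench import arm, camera, camera_params gives the robot as it stands.
- The arm moves only by the tool jog_arm, never from a script. Its argument "rows" is a list of rows, each an object of numbers: "dx", "dy", "dz": the shift along the tool's x, y, z in cm; "rx", "ry", "rz": the turn, a rotation vector about the tool's x, y, z in rad. A call has exactly 8 rows; each row is the pose to reach, as a shift and turn from the pose commanded when the call began, along the tool's axes at that moment; what a row does not reach only later rows make up. A row lasts 1/8 s, in which the tool goes at most 62.5 mm and 10.7 degrees, less where a joint would pass 70% of its speed; a pose out of reach is approached as far as the arm can. A call with a gripper value outside its range is refused whole. "fingers" is the closure in counts, from 0 (fully open) to 255 (shut), set as the call begins (left out, the last holds). The fingers move at their own pace and stop on an object; "grip_force" is the grip in N (left out, the last holds). Time passes only in rows, so rows that repeat a pose let the fingers close, or fill a call up. It gives the time, the measured TCP pose, the force and the opening at its end, in the units of the state.
- arm.get_state(): the state, without advancing time (a new reading comes with each control period).
- camera(name): name is "side" or "top" or "wrist"; returns the picture (420x560x3 uint8, red, green, blue); there is no depth.
- camera_params(name): a dict with "vertical_fov" (degrees; the focal length in pixels is half the picture's height over the tangent of half this angle, whatever the lens; pixels are square), "cx", "cy" (the principal point, pixels), "k1" (the pictures are not rectified: a ray, as slopes to the right and down, at radius r is drawn at 1 + k1 r^2 times it, then the intrinsics apply), "extrinsics" (4x4, takes a point from camera to world coordinates). Camera axes: x right, y down, z forward; pixel columns grow to the right and rows downward; lengths in m; the calibration is good to about 2 mm. A picture is of the moment at which its call begins: read the wrist's pose just before it. camera_params takes no time and is no camera call; for the wrist camera it gives the pose at the moment of the call.
- arm.job_done(): hands the job in, once; it reports no verdict.
The state is a dict: "clock": time; "joints": joint angles; "qvel": joint speeds; "joint_efforts": joint torques, N m; "tcp_pos": TCP position; "tcp_rot": TCP orientation; "force": force on the tool from outside, world axes, zero at the start; "wrist_torque": the same for the moment, N m; "opening": finger opening in m.
Only numpy, scipy, OpenCV 4.12 (cv2) and the standard library are available. Lean on these libraries where they do the work, as an engineer would, in place of code of your own. Each camera call takes 0.05 s, during which the arm holds its last target. There are 200 camera calls.

### The job

Stand the three wide culture jars with blue, yellow and green lids each in the round dish of its own lid colour, and only once all three are standing there take the wide red-lidded jar, the suspect one, and stand it in the pink basket; do not move it before. Keep the jars upright, set them down rather than drop them, and leave the two slim vials where they are.

Things in the scene. Friction and masses are not known exactly. Their poses are not given: they have to be found in the camera images.
- jar_blue: WIDE closed culture jar with a blue lid: clear glass with amber gel and a green plantlet inside, 80 mm tall. Lid 58 mm in diameter, the top 22 mm of the jar (58 to 80 mm up), screwed tight: the jar can be lifted by it; glass 56 mm in diameter below it. 0.11 to 0.23 kg. Loose, stands upright on the bench. Origin: centre of its underside; z up.
- jar_yellow: WIDE closed culture jar with a yellow lid: clear glass with amber gel and a green plantlet inside, 80 mm tall. Lid 58 mm in diameter, the top 22 mm of the jar (58 to 80 mm up), screwed tight: the jar can be lifted by it; glass 56 mm in diameter below it. 0.11 to 0.23 kg. Loose, stands upright on the bench. Origin: centre of its underside; z up.
- jar_green: WIDE closed culture jar with a green lid: clear glass with amber gel and a green plantlet inside, 80 mm tall. Lid 58 mm in diameter, the top 22 mm of the jar (58 to 80 mm up), screwed tight: the jar can be lifted by it; glass 56 mm in diameter below it. 0.11 to 0.23 kg. Loose, stands upright on the bench. Origin: centre of its underside; z up.
- jar_red: WIDE closed culture jar with a red lid: clear glass with amber gel and a green plantlet inside, 80 mm tall. Lid 58 mm in diameter, the top 22 mm of the jar (58 to 80 mm up), screwed tight: the jar can be lifted by it; glass 56 mm in diameter below it. 0.11 to 0.23 kg. Loose, stands upright on the bench. Origin: centre of its underside; z up.
- dish_blue: shallow round blue dish fixed to the bench, 96 mm across at the rim, 12 mm high; flat floor 4 mm thick, about 82 mm across inside. Origin: centre of its underside, on the bench; z up.
- dish_yellow: shallow round yellow dish fixed to the bench, 96 mm across at the rim, 12 mm high; flat floor 4 mm thick, about 82 mm across inside. Origin: centre of its underside, on the bench; z up.
- dish_green: shallow round green dish fixed to the bench, 96 mm across at the rim, 12 mm high; flat floor 4 mm thick, about 82 mm across inside. Origin: centre of its underside, on the bench; z up.
- basket: open square pink discard basket fixed to the bench, 110 x 110 mm outside, 36 mm high, walls and floor 4 mm thick (102 x 102 mm inside). Origin: centre of its underside, on the bench; x and y along its sides, z up.
- vial_blue: SLIM closed sample vial with a blue lid, 32 mm in diameter and 60 mm tall, clear with amber gel; a bystander, loose and light (50 g). Origin: centre of its underside; z up.
- vial_red: SLIM closed sample vial with a red lid, 32 mm in diameter and 60 mm tall, clear with amber gel; a bystander, loose and light (50 g). Origin: centre of its underside; z up.
Mind the look-alikes: they are no part of the job. Of the things like the dish_blue, leave any that is orange; of the rest the smaller one is meant.

How it is judged:
By the outcome, as a careful person would: the job done as asked, in the order asked, and still so for the second after the job is handed in, with the robot touching nothing.
It also fails if it takes over 106 s, if anything falls off the work surface, if the arm or the gripper's body presses on something with over 40 N, if the wrist force passes 120 N, or if a joint passes its speed limit or range.

## Working session

There is one attempt and no reset: what is moved stays moved. The work goes in short steps, Python scripts to look and compute and a tool call to move; the robot and the scene stay as the last step left them, time stands still between calls to the robot, and variables do not carry over. Pictures are saved under pics/ and viewed, about 12 in all and at most 16, crops included, and the job is handed in when it is done.

Besides the shell and the picture viewer there is one more tool, called after "Emit:" as a command line: name --argument value ..., lists and objects as JSON in quotes. jog_arm: Moves the arm, as the interface text tells. Its arguments: {"type":"object","properties":{"rows":{"type":"array"},"fingers":{"type":"number"},"grip_force":{"type":"number"}},"required":["rows"]}

```bash
mkdir -p pics
cat > h.py <<'E'
import numpy as np,cv2
from bench import arm,camera,camera_params
def ray(p,uv):
    f=210/np.tan(np.radians(p['vertical_fov']/2)); T=np.array(p['extrinsics'])
    K=np.array([[f,0,p['cx']],[0,f,p['cy']],[0,0,1]])
    d=np.array([(uv[0]-p['cx'])/f,(uv[1]-p['cy'])/f]); s=d.copy()
    for _ in range(30): s=d/(1+p['k1']*(s@s))
    return T[:3,3],T[:3,:3]@np.array([s[0],s[1],1])
def at(p,uv,z):
    o,d=ray(p,np.array(uv,float)); return o+d*(z-o[2])/d[2]
def proj(p,X):
    f=210/np.tan(np.radians(p['vertical_fov']/2)); T=np.array(p['extrinsics'])
    c=T[:3,:3].T@(np.array(X)-T[:3,3]); s=c[:2]/c[2]; s=s*(1+p['k1']*(s@s)); return s*f+[p['cx'],p['cy']]
def snap(n,out,crop=None,k=1.4):
    im=camera(n)
    if crop: x0,y0,x1,y1=crop; im=im[y0:y1,x0:x1]
    cv2.imwrite('pics/'+out,cv2.resize(im[...,::-1],None,fx=k,fy=k,interpolation=cv2.INTER_CUBIC))
E
python3 - <<'E'
from h import *
print(arm.get_state())
for n in('top','side'):
    snap(n,n+'0.png'); print(n,camera_params(n))
E
```

```text
{'clock': 0.0, 'joints': array([ 1.22480643,  0.53717286, -0.00441225,  1.53888111,  0.00255565,
        1.06730197, -0.07119355]), 'qvel': array([-0.00108925, -0.00056265,  0.0002876 ,  0.00075663, -0.0016682 ,
        0.00124283, -0.0009237 ]), 'joint_efforts': array([-5.95001126e-06, -5.83407927e+01,  1.04860581e+00, -2.59105504e+01,
        1.23568723e-02,  9.57268086e-03, -9.69861844e-06]), 'tcp_pos': array([ 0.17928681, -0.62407224,  0.20450592]), 'tcp_rot': array([-8.61533522e-04,  9.90227876e-01,  1.39456022e-01, -1.73653415e-04]), 'force': array([ 0.40968683,  0.20372776, -0.17634596]), 'wrist_torque': array([0.05226776, 0.02268042, 0.02461869]), 'opening': 0.0852815176900611}
top {'vertical_fov': 48.089868668488364, 'cx': 278.60176728455804, 'cy': 202.6931227502521, 'k1': -0.14104609332546966, 'extrinsics': array([[-0.02122814, -0.98255198,  0.18477275,  0.25986732],
       [-0.99976787,  0.02018132, -0.00754452,  0.06493258],
       [ 0.00368392, -0.18489001, -0.98275231,  1.52459377],
       [ 0.        ,  0.        ,  0.        ,  1.        ]])}
side {'vertical_fov': 45.2351249575202, 'cx': 272.62781021034465, 'cy': 206.02158445777184, 'k1': -0.05163389130617245, 'extrinsics': array([[-0.98753061, -0.09541825,  0.12521445,  0.36008754],
       [-0.15680799,  0.66667059, -0.72867111,  1.01565135],
       [-0.01394826, -0.73921965, -0.67331995,  0.90156725],
       [ 0.        ,  0.        ,  0.        ,  1.        ]])}
```

View pics/top0.png

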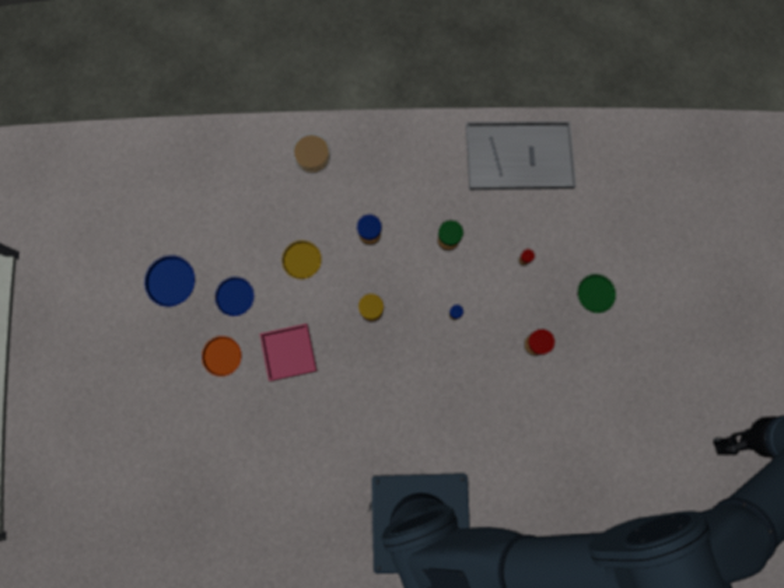

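View pics/side0.png

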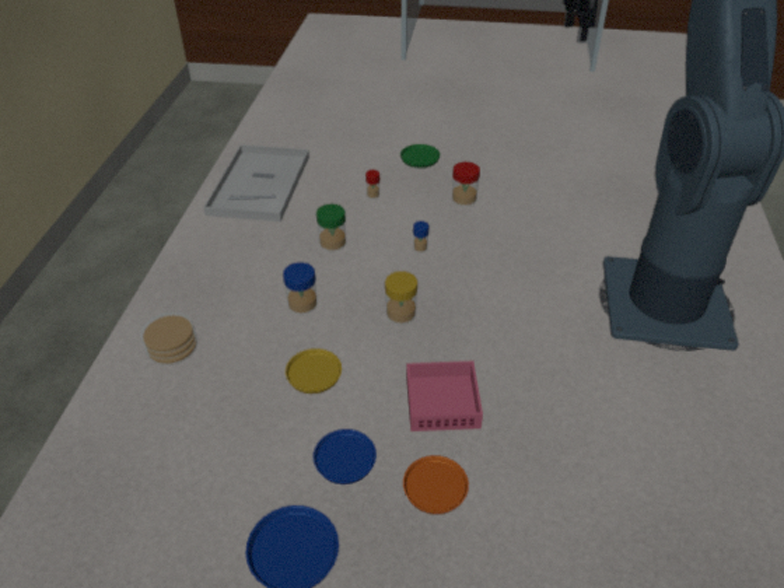

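The top view (picture px) shows these objects:
- **Blue dishes:** the small one at (234,296) is the one meant. The large blue (170,281) and the orange (222,356) are look-alikes.
- **Jars:** blue (369,229), yellow (371,307), green (450,235) and red (540,343).
- **Slim vials, to be left alone:** blue (456,312) and red (527,257).
- **Other targets:** yellow dish (302,260), green dish (597,293), basket (289,352).

The side view agrees.

```bash
cat >> h.py <<'E'
def blobs(im):
    hsv=cv2.cvtColor(im,cv2.COLOR_RGB2HSV); out=[]
    for c,(a,b) in dict(red=(174,184),orange=(6,14),yellow=(20,29),green=(50,75),blue=(105,125),pink=(165,174)).items():
        h=hsv[...,0].astype(int); h2=np.where(h<5,h+180,h) if c=='red' else h
        m=((h2>=a)&(h2<=b)&(hsv[...,1]>130)&(hsv[...,2]>50)).astype(np.uint8)
        n,l,s,ce=cv2.connectedComponentsWithStats(m)
        for i in range(1,n):
            if s[i,4]>25: out.append((c,s[i,4],s[i,:4],ce[i]))
    return out
E
python3 - <<'E'
from h import *
for n in('top','side'):
    p=camera_params(n)
    for c,a,b,ce in blobs(camera(n)):
        print(n,c,a,b,ce.round(1),'z10',at(p,ce,.01)[:2].round(3),'z50',at(p,ce,.05)[:2].round(3),'z72',at(p,ce,.072)[:2].round(3))
im=camera('top');print(cv2.imwrite('pics/crop.png',cv2.resize(im[140:290,90:450,::-1],None,fx=2.2,fy=2.2,interpolation=cv2.INTER_CUBIC)))
E
```

```text
top red 67 [372 178  10  10] [376.4 182.5] z10 [ 0.606 -0.273] z50 [ 0.597 -0.264] z72 [ 0.592 -0.259]
top red 249 [378 235  18  18] [386.4 243.7] z10 [ 0.402 -0.294] z50 [ 0.398 -0.285] z72 [ 0.396 -0.28 ]
top orange 613 [145 240  27  29] [158. 254.] z10 [0.384 0.448] z50 [0.38  0.438] z72 [0.378 0.432]
top yellow 572 [202 172  27  27] [215.1 185.1] z10 [0.608 0.262] z50 [0.599 0.257] z72 [0.594 0.254]
top yellow 256 [256 210  18  19] [264.6 218.8] z10 [0.492 0.1  ] z50 [0.486 0.099] z72 [0.483 0.099]
top green 197 [314 158  16  16] [321.6 165.6] z10 [ 0.668 -0.092] z50 [ 0.657 -0.088] z72 [ 0.651 -0.086]
top green 469 [414 199  25  24] [426. 210.] z10 [ 0.51  -0.435] z50 [ 0.503 -0.422] z72 [ 0.5   -0.414]
top blue 216 [256 154  16  16] [263.3 161.6] z10 [0.685 0.101] z50 [0.674 0.1  ] z72 [0.668 0.1  ]
top blue 922 [105 183  34  36] [121.6 200.7] z10 [0.562 0.575] z50 [0.554 0.562] z72 [0.55  0.554]
top blue 547 [155 199  26  26] [167.3 211.5] z10 [0.523 0.42 ] z50 [0.516 0.41 ] z72 [0.512 0.405]
top blue 61 [322 218   9   9] [325.6 222.2] z10 [ 0.477 -0.098] z50 [ 0.471 -0.094] z
[... 1625 characters left out ...]
0  39  31] [223.7 264.6] z10 [0.607 0.268] z50 [0.596 0.301] z72 [0.59 0.32]
side green 311 [287 104  26  15] [299.6 110.7] z10 [ 0.511 -0.426] z50 [ 0.504 -0.361] z72 [ 0.5   -0.326]
side green 240 [227 146  19  17] [235.7 154. ] z10 [ 0.671 -0.16 ] z50 [ 0.657 -0.108] z72 [ 0.649 -0.079]
side blue 98 [296 158  10  12] [300.3 163.5] z10 [ 0.475 -0.141] z50 [ 0.47  -0.089] z72 [ 0.467 -0.061]
side blue 354 [203 188  22  20] [213.4 197.2] z10 [0.689 0.039] z50 [0.674 0.082] z72 [0.666 0.107]
side blue 1309 [224 307  44  39] [245.9 325.6] z10 [0.523 0.425] z50 [0.516 0.452] z72 [0.512 0.466]
side blue 3076 [176 361  66  59] [208.6 391.1] z10 [0.564 0.58 ] z50 [0.555 0.6  ] z72 [0.55 0.61]
True
```

View pics/crop.png

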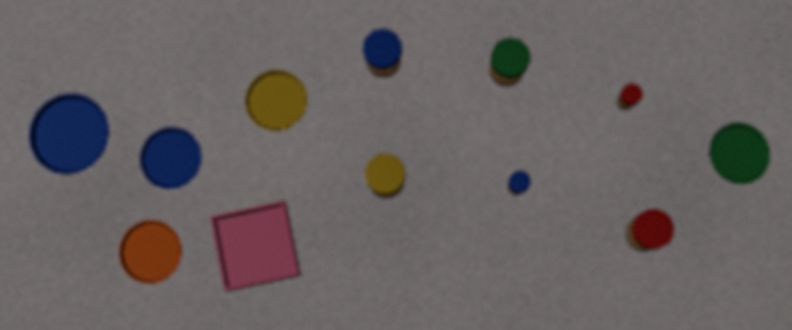

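Crop: the small blue dish is at (171,158), between the large blue (69,133) and the orange (151,251). The large one is clearly bigger, so the choice stands. Jars and vials match the heights assumed, and the two views agree to about 5 mm.

First I go above the green jar, turning the tool so its axes line up with the world.

Emit:
jog_arm --rows '[{"dx":5,"dy":-3.2,"dz":0,"rz":0.14},{"dx":10,"dy":-6.4,"dz":0,"rz":0.28},{"dx":15,"dy":-9.7,"dz":0,"rz":0.28},{"dx":20,"dy":-12.9,"dz":0,"rz":0.28},{"dx":25,"dy":-16.1,"dz":0,"rz":0.28},{"dx":30,"dy":-19.4,"dz":0,"rz":0.28},{"dx":35,"dy":-22.6,"dz":0,"rz":0.28},{"dx":40,"dy":-25.8,"dz":0,"rz":0.28}]' --fingers 0 --grip_force 50

```text
invalid input
```

Emit:
jog_arm --rows '[{"dx":5,"dy":-3.2,"dz":0,"rx":0,"ry":0,"rz":0.14},{"dx":10,"dy":-6.4,"dz":0,"rx":0,"ry":0,"rz":0.28},{"dx":15,"dy":-9.7,"dz":0,"rx":0,"ry":0,"rz":0.28},{"dx":20,"dy":-12.9,"dz":0,"rx":0,"ry":0,"rz":0.28},{"dx":25,"dy":-16.1,"dz":0,"rx":0,"ry":0,"rz":0.28},{"dx":30,"dy":-19.4,"dz":0,"rx":0,"ry":0,"rz":0.28},{"dx":35,"dy":-22.6,"dz":0,"rx":0,"ry":0,"rz":0.28},{"dx":40,"dy":-25.8,"dz":0,"rx":0,"ry":0,"rz":0.28}]' --fingers 0 --grip_force 50

```text
clock: 1.25
tcp_pos: [0.4938, -0.2648, 0.2055]
tcp_rot: [0.0, 1.0, -0.0, 0.0]
force: [1.0, 0.2, 0.5]
opening: 0.0852
```

Emit:
jog_arm --rows '[{"dx":3,"dy":-3.4,"dz":1,"rx":0,"ry":0,"rz":0},{"dx":6,"dy":-7,"dz":2,"rx":0,"ry":0,"rz":0},{"dx":9,"dy":-10.5,"dz":3,"rx":0,"ry":0,"rz":0},{"dx":12,"dy":-14,"dz":4,"rx":0,"ry":0,"rz":0},{"dx":14.5,"dy":-17,"dz":5,"rx":0,"ry":0,"rz":0},{"dx":15.7,"dy":-18,"dz":5.5,"rx":0,"ry":0,"rz":0},{"dx":15.7,"dy":-18,"dz":5.5,"rx":0,"ry":0,"rz":0},{"dx":15.7,"dy":-18,"dz":5.5,"rx":0,"ry":0,"rz":0}]'

```text
clock: 2.25
tcp_pos: [0.6489, -0.0887, 0.1506]
tcp_rot: [0.001, 1.0, -0.001, -0.0]
force: [0.2, -0.0, 0.4]
opening: 0.0851
```

Run:
```python
from h import *
p=camera_params('wrist'); im=camera('wrist'); s=arm.get_state(); print(s['clock'],s['tcp_pos'],s['joints'].round(2),p)
for c,a,b,ce in blobs(im): print(c,a,b,ce.round(1),'z80',at(p,ce,.08)[:2].round(4))
cv2.imwrite('pics/w1.png',im[...,::-1])
```

```text
2.3 [ 0.64899949 -0.08877345  0.15080811] [ 0.15  0.61 -0.13  1.56  0.09  0.98 -1.57] {'vertical_fov': 71.03816883795282, 'cx': 279.9733827271146, 'cy': 211.52614912213195, 'k1': -0.06050317253625061, 'extrinsics': array([[-0.00256178, -0.96327966, -0.26848786,  0.71809833],
       [-0.99999373,  0.00312394, -0.00166664, -0.0875806 ],
       [ 0.00244418,  0.2684819 , -0.96328163,  0.31920411],
       [ 0.        ,  0.        ,  0.        ,  1.        ]])}
red 975 [432 237  39  35] [451.1 254.2] z80 [ 0.611  -0.2423]
red 805 [424 393  45  27] [445.9 406.4] z80 [ 0.4271 -0.2709]
orange 34 [431 236  15  17] [436.6 242.2] z80 [ 0.6227 -0.2269]
yellow 1141 [  0 200  24  67] [  9.2 234.4] z80 [0.6305 0.1598]
yellow 477 [ 94 365  32  22] [110.3 376.1] z80 [0.4725 0.0909]
green 3324 [242 176  65  67] [274.  209.6] z80 [ 0.6531 -0.083 ]
green 2435 [512 268  48  64] [538.5 300.7] z80 [ 0.5591 -0.3432]
blue 3642 [ 29 158  74  66] [ 64.3 189.8] z80 [0.6713 0.0963]
blue 56 [274 341  16   6] [281.4 343.6] z80 [ 0.5172 -0.0891]
pink 125 [  0 340  20  12] [  8.  345.3] z80 [0.5059 0.1991]
```

View pics/w1.png

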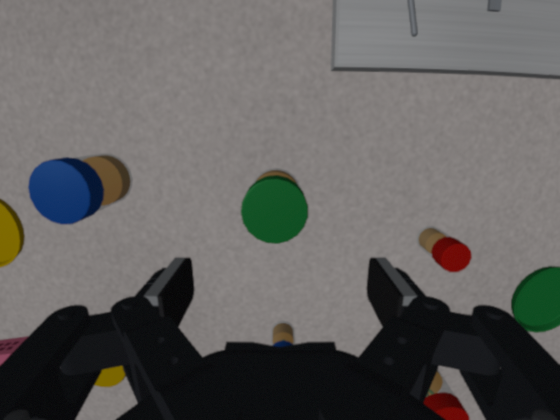

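Wrist view: green lid at (274,210), which gives (0.653,-0.083). That agrees with the top view, with room for both fingers. Descending.

Emit:
jog_arm --rows '[{"dx":0.3,"dy":-0.5,"dz":1,"rx":0,"ry":0,"rz":0},{"dx":0.3,"dy":-0.5,"dz":3,"rx":0,"ry":0,"rz":0},{"dx":0.3,"dy":-0.5,"dz":5,"rx":0,"ry":0,"rz":0},{"dx":0.3,"dy":-0.5,"dz":7,"rx":0,"ry":0,"rz":0},{"dx":0.3,"dy":-0.5,"dz":9,"rx":0,"ry":0,"rz":0},{"dx":0.3,"dy":-0.5,"dz":10.3,"rx":0,"ry":0,"rz":0},{"dx":0.3,"dy":-0.5,"dz":10.8,"rx":0,"ry":0,"rz":0},{"dx":0.3,"dy":-0.5,"dz":10.8,"rx":0,"ry":0,"rz":0}]'

```text
clock: 3.3
tcp_pos: [0.6529, -0.0813, 0.0424]
tcp_rot: [-0.0, 1.0, -0.0, 0.0]
force: [0.5, 0.2, 0.0]
opening: 0.0852
```

Emit:
jog_arm --rows '[{"dx":0,"dy":0,"dz":0,"rx":0,"ry":0,"rz":0},{"dx":0,"dy":0,"dz":0,"rx":0,"ry":0,"rz":0},{"dx":0,"dy":0,"dz":0,"rx":0,"ry":0,"rz":0},{"dx":0,"dy":0,"dz":0,"rx":0,"ry":0,"rz":0},{"dx":0,"dy":0,"dz":0,"rx":0,"ry":0,"rz":0},{"dx":0,"dy":0,"dz":0,"rx":0,"ry":0,"rz":0},{"dx":0,"dy":0,"dz":0,"rx":0,"ry":0,"rz":0},{"dx":0,"dy":0,"dz":0,"rx":0,"ry":0,"rz":0}]' --fingers 255 --grip_force 50

```text
clock: 4.3
tcp_pos: [0.6538, -0.0816, 0.0438]
tcp_rot: [0.0, 1.0, -0.0, 0.001]
force: [-0.0, -0.2, 6.1]
opening: 0.0551
```

Emit:
jog_arm --rows '[{"dx":0,"dy":0,"dz":-0.3,"rx":0,"ry":0,"rz":0},{"dx":0,"dy":0,"dz":-1,"rx":0,"ry":0,"rz":0},{"dx":0,"dy":0,"dz":-2.5,"rx":0,"ry":0,"rz":0},{"dx":0,"dy":0,"dz":-4,"rx":0,"ry":0,"rz":0},{"dx":0,"dy":0,"dz":-6,"rx":0,"ry":0,"rz":0},{"dx":0,"dy":0,"dz":-8,"rx":0,"ry":0,"rz":0},{"dx":0,"dy":0,"dz":-9.5,"rx":0,"ry":0,"rz":0},{"dx":0,"dy":0,"dz":-10,"rx":0,"ry":0,"rz":0}]'

```text
clock: 5.3
tcp_pos: [0.6534, -0.0814, 0.1439]
tcp_rot: [0.0, 1.0, -0.0, 0.001]
force: [0.6, 0.4, -2.0]
opening: 0.0556
```

Run:
```python
from h import *
snap('side','s1.png',(150,60,350,210),4); print(arm.get_state()['force'])
im=camera('wrist'); cv2.imwrite('pics/w2.png',im[...,::-1])
```

```text
[ 0.86823063 -0.21292786 -2.18171498]
```

View pics/s1.png

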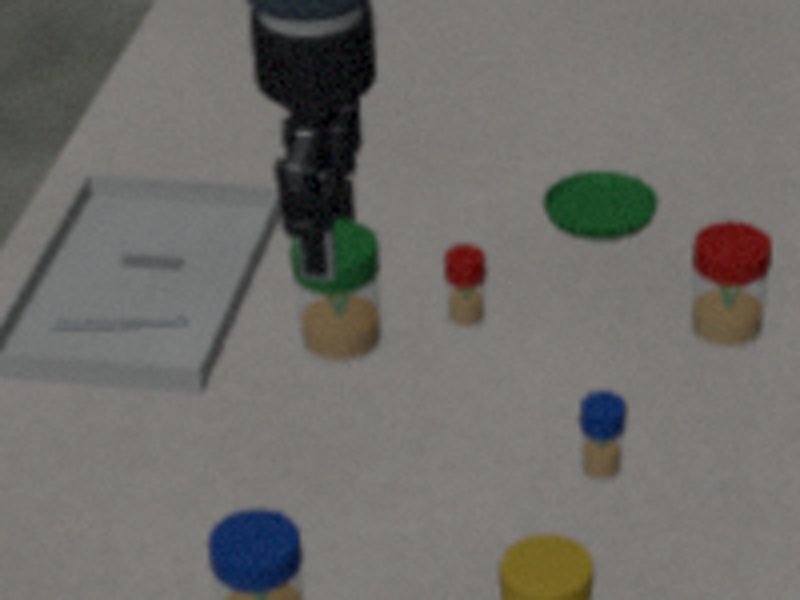

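Side crop: the green jar is off the bench, upright, held by the lid. I'll check from the wrist picture whether it is centred in the jaws.

View pics/w2.png

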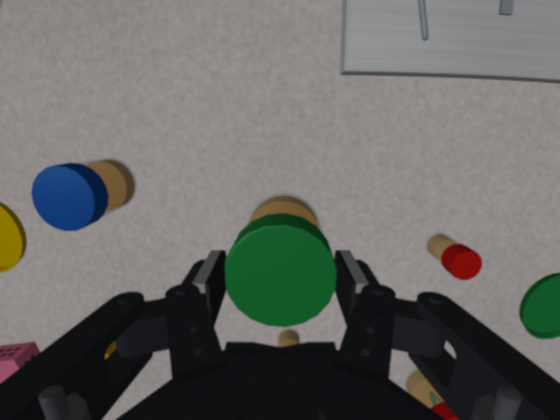

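Run:
```python
from h import *
im=cv2.imread('pics/w2.png')[...,::-1].copy(); p=camera_params('wrist')
for z in (.14,.18): print(proj(p,[.6534,-.0814,z]))
for c,a,b,ce in blobs(im):
    if a>400: print(c,a,b,ce.round(1),at(p,ce,.18)[:2].round(4),at(p,ce,.01)[:2].round(4))
```

```text
[281.67634454 243.73972178]
[282.20843047 273.88152383]
red 1018 [442 244  40  36] [461.1 261.5] [ 0.6594 -0.171 ] [ 0.5785 -0.2885]
yellow 1297 [  0 203  26  70] [ 10.1 239.1] [0.671  0.0562] [0.6051 0.2325]
green 9443 [224 214 113 112] [279.4 271.8] [ 0.6545 -0.08  ] [ 0.5674 -0.0798]
green 1994 [521 274  39  64] [542.6 308. ] [ 0.6304 -0.2242] [ 0.5122 -0.4106]
blue 3894 [ 32 164  75  66] [ 69.1 195.9] [0.6931 0.0193] [0.6558 0.1479]
```

Centred in the jaws to about 2 mm: lid at (279,272) against an expected (282,274). Carrying it to the green dish.

Emit:
jog_arm --rows '[{"dx":-0.7,"dy":1.8,"dz":0,"rx":0,"ry":0,"rz":0},{"dx":-2.5,"dy":6.2,"dz":0,"rx":0,"ry":0,"rz":0},{"dx":-4.7,"dy":11.5,"dz":0,"rx":0,"ry":0,"rz":0},{"dx":-6.9,"dy":17,"dz":0,"rx":0,"ry":0,"rz":0},{"dx":-9.1,"dy":22.4,"dz":0,"rx":0,"ry":0,"rz":0},{"dx":-11.3,"dy":27.7,"dz":0,"rx":0,"ry":0,"rz":0},{"dx":-13.3,"dy":32.5,"dz":0,"rx":0,"ry":0,"rz":0},{"dx":-14.4,"dy":35.1,"dz":0,"rx":0,"ry":0,"rz":0}]'

```text
clock: 6.4
tcp_pos: [0.504, -0.4373, 0.1414]
tcp_rot: [0.001, 1.0, -0.003, -0.002]
force: [0.1, 0.4, -2.3]
opening: 0.0552
```

```bash
cat > chk.py <<'E'
from h import *
import sys
col=sys.argv[1]; p=camera_params('wrist'); im=camera('wrist'); s=arm.get_state()
print(s['clock'],s['tcp_pos'].round(4),s['joints'].round(2))
for c,a,b,ce in blobs(im):
    if a>400 and c==col: print(c,a,b,ce.round(1),'z8',at(p,ce,.008)[:2].round(4),'z80',at(p,ce,.08)[:2].round(4))
cv2.imwrite('pics/'+sys.argv[2],im[...,::-1])
E
python3 chk.py green w3.png
```

```text
6.45 [ 0.5019 -0.441   0.1414] [ 0.7   0.64 -0.08  1.53  0.06  0.98 -0.98]
green 4122 [232 145  88  76] [273.9 177.2] z8 [ 0.5254 -0.4305] z80 [ 0.5369 -0.4319]
green 9475 [224 214 113 112] [279.4 271.6] z8 [ 0.4178 -0.4354] z80 [ 0.455  -0.4356]
```

View pics/w3.png

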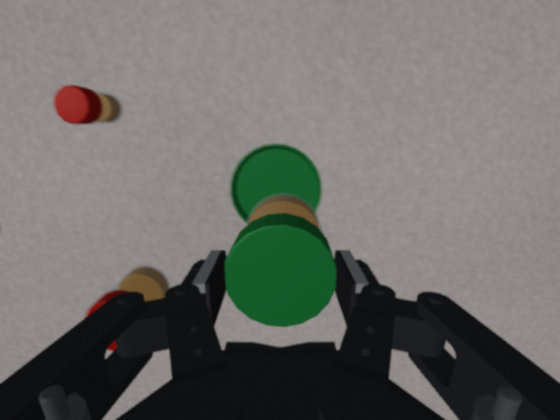

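Wrist view: the green dish is centred near (276,186), about (0.513,-0.432), straight below the jar once the arm settles. Lowering.

Emit:
jog_arm --rows '[{"dx":0.1,"dy":0,"dz":0.5,"rx":0,"ry":0,"rz":0},{"dx":0.1,"dy":0,"dz":2,"rx":0,"ry":0,"rz":0},{"dx":0.1,"dy":0,"dz":4,"rx":0,"ry":0,"rz":0},{"dx":0.1,"dy":0,"dz":6,"rx":0,"ry":0,"rz":0},{"dx":0.1,"dy":0,"dz":8,"rx":0,"ry":0,"rz":0},{"dx":0.1,"dy":0,"dz":9,"rx":0,"ry":0,"rz":0},{"dx":0.1,"dy":0,"dz":9.3,"rx":0,"ry":0,"rz":0},{"dx":0.1,"dy":0,"dz":9.5,"rx":0,"ry":0,"rz":0}]'

```text
clock: 7.45
tcp_pos: [0.5101, -0.4326, 0.0479]
tcp_rot: [0.0, 1.0, -0.0, 0.0]
force: [0.4, 1.1, 3.2]
opening: 0.0553
```

Run:
```python
from h import *
s=arm.get_state(); print(s['clock'],s['tcp_pos'],s['force'])
```

```text
7.45 [ 0.51013564 -0.43261124  0.04787537] [0.35129619 1.11322691 3.1700519 ]
```

Touching the floor (force went from -2 to +3 N). Release, then rise.

Emit:
jog_arm --rows '[{"dx":0,"dy":0,"dz":0,"rx":0,"ry":0,"rz":0},{"dx":0,"dy":0,"dz":0,"rx":0,"ry":0,"rz":0},{"dx":0,"dy":0,"dz":0,"rx":0,"ry":0,"rz":0},{"dx":0,"dy":0,"dz":0,"rx":0,"ry":0,"rz":0},{"dx":0,"dy":0,"dz":0,"rx":0,"ry":0,"rz":0},{"dx":0,"dy":0,"dz":0,"rx":0,"ry":0,"rz":0},{"dx":0,"dy":0,"dz":-1,"rx":0,"ry":0,"rz":0},{"dx":0,"dy":0,"dz":-3,"rx":0,"ry":0,"rz":0}]' --fingers 0

```text
clock: 8.45
tcp_pos: [0.5093, -0.432, 0.0779]
tcp_rot: [-0.0, 1.0, -0.0, -0.001]
force: [0.5, 0.1, -0.4]
opening: 0.0851
```

Emit:
jog_arm --rows '[{"dx":0,"dy":0,"dz":-3,"rx":0,"ry":0,"rz":0},{"dx":0,"dy":-1,"dz":-7,"rx":0,"ry":0,"rz":0},{"dx":0,"dy":-5,"dz":-9,"rx":0,"ry":0,"rz":0},{"dx":0,"dy":-11,"dz":-9,"rx":0,"ry":0,"rz":0},{"dx":0,"dy":-17,"dz":-9,"rx":0,"ry":0,"rz":0},{"dx":0,"dy":-23,"dz":-9,"rx":0,"ry":0,"rz":0},{"dx":0,"dy":-29,"dz":-9,"rx":0,"ry":0,"rz":0},{"dx":0,"dy":-35,"dz":-9,"rx":0,"ry":0,"rz":0}]'

```text
clock: 9.45
tcp_pos: [0.5103, -0.0805, 0.1692]
tcp_rot: [0.0, 1.0, -0.0, 0.001]
force: [1.2, 0.6, 0.6]
opening: 0.0852
```

Emit:
jog_arm --rows '[{"dx":-1,"dy":-4,"dz":0,"rx":0,"ry":0,"rz":0},{"dx":-2,"dy":-9,"dz":1,"rx":0,"ry":0,"rz":0},{"dx":-2.5,"dy":-14,"dz":2,"rx":0,"ry":0,"rz":0},{"dx":-2.8,"dy":-17,"dz":2,"rx":0,"ry":0,"rz":0},{"dx":-2.8,"dy":-18.2,"dz":2,"rx":0,"ry":0,"rz":0},{"dx":-2.8,"dy":-18.2,"dz":2,"rx":0,"ry":0,"rz":0},{"dx":-2.8,"dy":-18.2,"dz":2,"rx":0,"ry":0,"rz":0},{"dx":-2.8,"dy":-18.2,"dz":2,"rx":0,"ry":0,"rz":0}]'

```text
clock: 10.45
tcp_pos: [0.482, 0.0982, 0.1475]
tcp_rot: [0.0, 1.0, -0.001, 0.0]
force: [0.8, -0.2, -0.3]
opening: 0.0853
```

```bash
python3 chk.py yellow w4.png
python3 - <<'E'
from h import *
for n in('top','side'):
    p=camera_params(n)
    for c,a,b,ce in blobs(camera(n)):
        if c=='green' : print(n,c,a,b,ce.round(1),'z12',at(p,ce,.012)[:2].round(4),'z80',at(p,ce,.08)[:2].round(4))
E
```

```text
10.5 [0.4819 0.0985 0.1474] [-0.08  0.36 -0.25  1.99  0.12  0.8  -1.98]
yellow 7350 [ 65  20  93 101] [111.1  70.2] z8 [0.6111 0.2659] z80 [0.597 0.227]
yellow 3617 [244 175  67  69] [276.9 209.3] z8 [0.4679 0.1024] z80 [0.4873 0.1017]
top green 401 [414 198  28  25] [427.7 208. ] z12 [ 0.5163 -0.4405] z80 [ 0.5048 -0.4177]
side green 30 [306 107   7  11] [309.6 112.8] z12 [ 0.4765 -0.414 ] z80 [ 0.4676 -0.3048]
```

Emit:
jog_arm --rows '[{"dx":0.4,"dy":-0.3,"dz":1,"rx":0,"ry":0,"rz":0},{"dx":0.4,"dy":-0.3,"dz":3,"rx":0,"ry":0,"rz":0},{"dx":0.4,"dy":-0.3,"dz":5,"rx":0,"ry":0,"rz":0},{"dx":0.4,"dy":-0.3,"dz":7,"rx":0,"ry":0,"rz":0},{"dx":0.4,"dy":-0.3,"dz":9,"rx":0,"ry":0,"rz":0},{"dx":0.4,"dy":-0.3,"dz":10.2,"rx":0,"ry":0,"rz":0},{"dx":0.4,"dy":-0.3,"dz":10.5,"rx":0,"ry":0,"rz":0},{"dx":0.4,"dy":-0.3,"dz":10.5,"rx":0,"ry":0,"rz":0}]'

```text
clock: 11.6
tcp_pos: [0.486, 0.1028, 0.0425]
tcp_rot: [-0.0, 1.0, -0.0, 0.0]
force: [0.7, 1.2, 0.4]
opening: 0.0856
```

Emit:
jog_arm --rows '[{"dx":0,"dy":0,"dz":0,"rx":0,"ry":0,"rz":0},{"dx":0,"dy":0,"dz":0,"rx":0,"ry":0,"rz":0},{"dx":0,"dy":0,"dz":0,"rx":0,"ry":0,"rz":0},{"dx":0,"dy":0,"dz":0,"rx":0,"ry":0,"rz":0},{"dx":0,"dy":0,"dz":0,"rx":0,"ry":0,"rz":0},{"dx":0,"dy":0,"dz":0,"rx":0,"ry":0,"rz":0},{"dx":0,"dy":0,"dz":0,"rx":0,"ry":0,"rz":0},{"dx":0,"dy":0,"dz":0,"rx":0,"ry":0,"rz":0}]' --fingers 255

```text
clock: 12.6
tcp_pos: [0.4868, 0.1027, 0.0435]
tcp_rot: [-0.0, 1.0, -0.0, 0.001]
force: [-2.0, -1.8, 7.5]
opening: 0.0554
```

Emit:
jog_arm --rows '[{"dx":0,"dy":0,"dz":-0.3,"rx":0,"ry":0,"rz":0},{"dx":0,"dy":0,"dz":-1,"rx":0,"ry":0,"rz":0},{"dx":0,"dy":0,"dz":-2.5,"rx":0,"ry":0,"rz":0},{"dx":0,"dy":0,"dz":-4,"rx":0,"ry":0,"rz":0},{"dx":0,"dy":0,"dz":-6,"rx":0,"ry":0,"rz":0},{"dx":0,"dy":0,"dz":-8,"rx":0,"ry":0,"rz":0},{"dx":0,"dy":0,"dz":-9.5,"rx":0,"ry":0,"rz":0},{"dx":0,"dy":0,"dz":-10,"rx":0,"ry":0,"rz":0}]'

```text
clock: 13.6
tcp_pos: [0.4863, 0.1029, 0.1436]
tcp_rot: [-0.0, 1.0, -0.0, 0.001]
force: [0.3, -0.3, -2.2]
opening: 0.0553
```

```bash
python3 chk.py yellow w5.png
```

```text
13.65 [0.4863 0.1028 0.1436] [-0.09  0.38 -0.26  1.98  0.13  0.8  -1.99]
yellow 7484 [ 68  23  94 103] [114.5  74. ] z8 [0.611  0.2659] z80 [0.5977 0.2276]
yellow 10074 [224 211 113 114] [280.2 268.7] z8 [0.4036 0.1035] z80 [0.4394 0.1036]
```

Held and centred. Moving to the yellow dish and lowering.

Emit:
jog_arm --rows '[{"dx":1,"dy":-1.3,"dz":0,"rx":0,"ry":0,"rz":0},{"dx":3,"dy":-4,"dz":0,"rx":0,"ry":0,"rz":0},{"dx":5.5,"dy":-7.3,"dz":0,"rx":0,"ry":0,"rz":0},{"dx":8,"dy":-10.6,"dz":0,"rx":0,"ry":0,"rz":0},{"dx":10,"dy":-13.3,"dz":0,"rx":0,"ry":0,"rz":0},{"dx":11.5,"dy":-15.3,"dz":0,"rx":0,"ry":0,"rz":0},{"dx":12.2,"dy":-16.2,"dz":0,"rx":0,"ry":0,"rz":0},{"dx":12.2,"dy":-16.2,"dz":0,"rx":0,"ry":0,"rz":0}]'

```text
clock: 14.65
tcp_pos: [0.6074, 0.2653, 0.1415]
tcp_rot: [0.0, 1.0, 0.0, -0.001]
force: [0.6, 0.1, -1.4]
opening: 0.0558
```

Emit:
jog_arm --rows '[{"dx":0,"dy":0,"dz":0.5,"rx":0,"ry":0,"rz":0},{"dx":0,"dy":0,"dz":2,"rx":0,"ry":0,"rz":0},{"dx":0,"dy":0,"dz":4,"rx":0,"ry":0,"rz":0},{"dx":0,"dy":0,"dz":5.5,"rx":0,"ry":0,"rz":0},{"dx":0,"dy":0,"dz":6.5,"rx":0,"ry":0,"rz":0},{"dx":0,"dy":0,"dz":7,"rx":0,"ry":0,"rz":0},{"dx":0,"dy":0,"dz":7,"rx":0,"ry":0,"rz":0},{"dx":0,"dy":0,"dz":7,"rx":0,"ry":0,"rz":0}]'

```text
clock: 15.65
tcp_pos: [0.6082, 0.265, 0.073]
tcp_rot: [-0.0, 1.0, -0.0, 0.0]
force: [0.2, 1.2, -1.7]
opening: 0.0559
```

```bash
python3 chk.py yellow w6.png; python3 -c "
from h import *
snap('side','s2.png',(160,110,360,260),4)"
```

```text
15.7 [0.6082 0.2649 0.073 ] [-0.33  0.72 -0.23  1.58  0.2   0.86 -2.2 ]
yellow 15096 [224 158 115 167] [280.5 243.6] z8 [0.5841 0.2655] z80 [0.6128 0.2656]
```

View pics/s2.png

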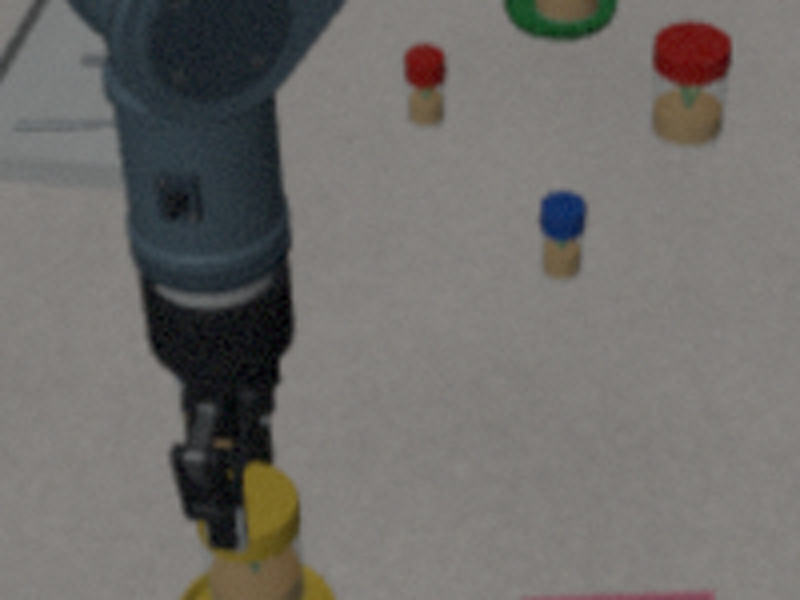

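Side crop: the green jar stands in its dish (560,15). The yellow jar is over the middle of the yellow dish. Setting it down and releasing.

Emit:
jog_arm --rows '[{"dx":0,"dy":0,"dz":0.8,"rx":0,"ry":0,"rz":0},{"dx":0,"dy":0,"dz":1.6,"rx":0,"ry":0,"rz":0},{"dx":0,"dy":0,"dz":2.1,"rx":0,"ry":0,"rz":0},{"dx":0,"dy":0,"dz":2.4,"rx":0,"ry":0,"rz":0},{"dx":0,"dy":0,"dz":2.5,"rx":0,"ry":0,"rz":0},{"dx":0,"dy":0,"dz":2.6,"rx":0,"ry":0,"rz":0},{"dx":0,"dy":0,"dz":2.6,"rx":0,"ry":0,"rz":0},{"dx":0,"dy":0,"dz":2.6,"rx":0,"ry":0,"rz":0}]'

```text
clock: 16.75
tcp_pos: [0.6085, 0.2646, 0.0477]
tcp_rot: [-0.0, 1.0, -0.0, 0.001]
force: [-2.0, -2.0, 7.4]
opening: 0.0555
```

Emit:
jog_arm --rows '[{"dx":0,"dy":0,"dz":0,"rx":0,"ry":0,"rz":0},{"dx":0,"dy":0,"dz":0,"rx":0,"ry":0,"rz":0},{"dx":0,"dy":0,"dz":0,"rx":0,"ry":0,"rz":0},{"dx":0,"dy":0,"dz":0,"rx":0,"ry":0,"rz":0},{"dx":0,"dy":0,"dz":0,"rx":0,"ry":0,"rz":0},{"dx":0,"dy":0,"dz":0,"rx":0,"ry":0,"rz":0},{"dx":0,"dy":0,"dz":-1,"rx":0,"ry":0,"rz":0},{"dx":0,"dy":0,"dz":-3,"rx":0,"ry":0,"rz":0}]' --fingers 0

```text
clock: 17.75
tcp_pos: [0.6073, 0.2645, 0.0769]
tcp_rot: [0.0, 1.0, -0.0, -0.001]
force: [-0.5, -0.3, 0.5]
opening: 0.0859
```

Emit:
jog_arm --rows '[{"dx":0,"dy":0,"dz":-3,"rx":0,"ry":0,"rz":0},{"dx":0,"dy":1,"dz":-7.3,"rx":0,"ry":0,"rz":0},{"dx":2,"dy":5,"dz":-7.3,"rx":0,"ry":0,"rz":0},{"dx":4,"dy":10,"dz":-7.3,"rx":0,"ry":0,"rz":0},{"dx":5.5,"dy":14.5,"dz":-7.3,"rx":0,"ry":0,"rz":0},{"dx":6,"dy":16.5,"dz":-7.3,"rx":0,"ry":0,"rz":0},{"dx":6,"dy":16.5,"dz":-7.3,"rx":0,"ry":0,"rz":0},{"dx":6,"dy":16.5,"dz":-7.3,"rx":0,"ry":0,"rz":0}]'

```text
clock: 18.75
tcp_pos: [0.6671, 0.1028, 0.1498]
tcp_rot: [-0.001, 1.0, 0.001, -0.0]
force: [-0.5, 0.6, 0.4]
opening: 0.0853
```

```bash
python3 chk.py blue w7.png
```

```text
18.8 [0.6671 0.103  0.1498] [-0.07  0.65 -0.23  1.5   0.16  1.01 -1.9 ]
blue 3437 [249 177  66  67] [281.2 210.1] z8 [0.6514 0.1027] z80 [0.6711 0.1029]
blue 2837 [  0 273  65  63] [ 27.9 300.5] z8 [0.5309 0.4252] z80 [0.5785 0.3507]
```

Emit:
jog_arm --rows '[{"dx":0.3,"dy":-0.1,"dz":1,"rx":0,"ry":0,"rz":0},{"dx":0.3,"dy":-0.1,"dz":3,"rx":0,"ry":0,"rz":0},{"dx":0.3,"dy":-0.1,"dz":5,"rx":0,"ry":0,"rz":0},{"dx":0.3,"dy":-0.1,"dz":7,"rx":0,"ry":0,"rz":0},{"dx":0.3,"dy":-0.1,"dz":9,"rx":0,"ry":0,"rz":0},{"dx":0.3,"dy":-0.1,"dz":10.3,"rx":0,"ry":0,"rz":0},{"dx":0.3,"dy":-0.1,"dz":10.7,"rx":0,"ry":0,"rz":0},{"dx":0.3,"dy":-0.1,"dz":10.7,"rx":0,"ry":0,"rz":0}]'

```text
clock: 19.8
tcp_pos: [0.671, 0.1008, 0.0425]
tcp_rot: [-0.0, 1.0, -0.0, 0.0]
force: [-0.3, 0.7, 0.6]
opening: 0.0852
```

Emit:
jog_arm --rows '[{"dx":0,"dy":0,"dz":0,"rx":0,"ry":0,"rz":0},{"dx":0,"dy":0,"dz":0,"rx":0,"ry":0,"rz":0},{"dx":0,"dy":0,"dz":0,"rx":0,"ry":0,"rz":0},{"dx":0,"dy":0,"dz":0,"rx":0,"ry":0,"rz":0},{"dx":0,"dy":0,"dz":0,"rx":0,"ry":0,"rz":0},{"dx":0,"dy":0,"dz":0,"rx":0,"ry":0,"rz":0},{"dx":0,"dy":0,"dz":0,"rx":0,"ry":0,"rz":0},{"dx":0,"dy":0,"dz":0,"rx":0,"ry":0,"rz":0}]' --fingers 255

```text
clock: 20.8
tcp_pos: [0.6717, 0.101, 0.0438]
tcp_rot: [-0.0, 1.0, -0.0, 0.001]
force: [-0.3, -0.3, 6.0]
opening: 0.0555
```

Emit:
jog_arm --rows '[{"dx":0,"dy":0,"dz":-0.3,"rx":0,"ry":0,"rz":0},{"dx":0,"dy":0,"dz":-1,"rx":0,"ry":0,"rz":0},{"dx":0,"dy":0,"dz":-2.5,"rx":0,"ry":0,"rz":0},{"dx":0,"dy":0,"dz":-4,"rx":0,"ry":0,"rz":0},{"dx":0,"dy":0,"dz":-6,"rx":0,"ry":0,"rz":0},{"dx":0,"dy":0,"dz":-8,"rx":0,"ry":0,"rz":0},{"dx":0,"dy":0,"dz":-10.5,"rx":0,"ry":0,"rz":0},{"dx":0,"dy":0,"dz":-12,"rx":0,"ry":0,"rz":0}]'

```text
clock: 21.8
tcp_pos: [0.6716, 0.1009, 0.1648]
tcp_rot: [-0.0, 1.0, -0.0, 0.001]
force: [-0.2, 0.0, -1.6]
opening: 0.0552
```

```bash
python3 chk.py blue w8.png
```

```text
21.85 [0.6724 0.1011 0.1664] [-0.07  0.64 -0.23  1.48  0.16  1.04 -1.9 ]
blue 9779 [224 214 113 112] [279.7 270.6] z8 [0.5759 0.1021] z80 [0.6123 0.1021]
blue 3199 [  4 272  68  62] [ 37.9 302.3] z8 [0.5254 0.4236] z80 [0.5729 0.3525]
```

Emit:
jog_arm --rows '[{"dx":-0.6,"dy":-1.3,"dz":-0.5,"rx":0,"ry":0,"rz":0},{"dx":-2.2,"dy":-4.8,"dz":-1,"rx":0,"ry":0,"rz":0},{"dx":-4.4,"dy":-9.6,"dz":-1,"rx":0,"ry":0,"rz":0},{"dx":-6.6,"dy":-14.4,"dz":-1,"rx":0,"ry":0,"rz":0},{"dx":-8.8,"dy":-19.2,"dz":-1,"rx":0,"ry":0,"rz":0},{"dx":-11,"dy":-24,"dz":-1,"rx":0,"ry":0,"rz":0},{"dx":-13,"dy":-28.4,"dz":-1,"rx":0,"ry":0,"rz":0},{"dx":-14.3,"dy":-31.2,"dz":-1,"rx":0,"ry":0,"rz":0}]'

```text
clock: 22.85
tcp_pos: [0.524, 0.4163, 0.1714]
tcp_rot: [-0.0, 1.0, 0.002, -0.001]
force: [0.8, 0.1, -1.6]
opening: 0.0553
```

Emit:
jog_arm --rows '[{"dx":-0.4,"dy":-0.9,"dz":0,"rx":0,"ry":0,"rz":0},{"dx":-0.4,"dy":-0.9,"dz":1.5,"rx":0,"ry":0,"rz":0},{"dx":-0.4,"dy":-0.9,"dz":4,"rx":0,"ry":0,"rz":0},{"dx":-0.4,"dy":-0.9,"dz":6.5,"rx":0,"ry":0,"rz":0},{"dx":-0.4,"dy":-0.9,"dz":8.5,"rx":0,"ry":0,"rz":0},{"dx":-0.4,"dy":-0.9,"dz":9.5,"rx":0,"ry":0,"rz":0},{"dx":-0.4,"dy":-0.9,"dz":10,"rx":0,"ry":0,"rz":0},{"dx":-0.4,"dy":-0.9,"dz":10,"rx":0,"ry":0,"rz":0}]'

```text
clock: 23.85
tcp_pos: [0.5241, 0.4218, 0.0726]
tcp_rot: [-0.0, 1.0, -0.0, 0.0]
force: [0.0, -0.6, -1.0]
opening: 0.0553
```

```bash
python3 chk.py blue w9.png; python3 -c "
from h import *
p=camera_params('side');im=camera('side')
cv2.imwrite('pics/s3.png',cv2.resize(im[150:420,140:400,::-1],None,fx=2.2,fy=2.2))"
```

```text
23.9 [0.5242 0.4221 0.073 ] [-0.58  0.74 -0.25  1.55  0.22  0.88 -2.48]
blue 18188 [  9  87 150 157] [ 83.1 164.8] z8 [0.5677 0.5825] z80 [0.5755 0.5332]
blue 14704 [222 159 115 167] [279.7 245. ] z8 [0.4987 0.423 ] z80 [0.5278 0.423 ]
```

View pics/s3.png

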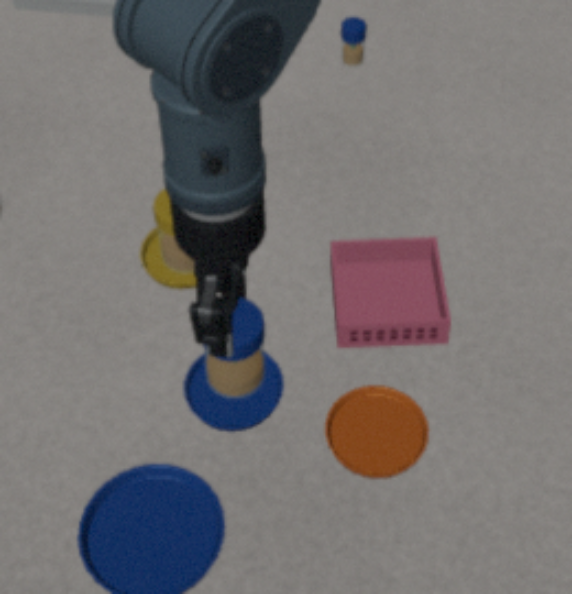

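Side crop: the blue jar hangs centred over the small blue dish (234,385), and the yellow jar stands in its dish (180,250). Lowering 2.55 cm to the floor, then releasing.

Emit:
jog_arm --rows '[{"dx":0,"dy":0,"dz":0.8,"rx":0,"ry":0,"rz":0},{"dx":0,"dy":0,"dz":1.6,"rx":0,"ry":0,"rz":0},{"dx":0,"dy":0,"dz":2.1,"rx":0,"ry":0,"rz":0},{"dx":0,"dy":0,"dz":2.4,"rx":0,"ry":0,"rz":0},{"dx":0,"dy":0,"dz":2.5,"rx":0,"ry":0,"rz":0},{"dx":0,"dy":0,"dz":2.55,"rx":0,"ry":0,"rz":0},{"dx":0,"dy":0,"dz":2.55,"rx":0,"ry":0,"rz":0},{"dx":0,"dy":0,"dz":2.55,"rx":0,"ry":0,"rz":0}]'

```text
clock: 24.95
tcp_pos: [0.5241, 0.4217, 0.0478]
tcp_rot: [0.0, 1.0, -0.0, 0.0]
force: [-0.7, -2.0, 4.5]
opening: 0.0554
```

Emit:
jog_arm --rows '[{"dx":0,"dy":0,"dz":0,"rx":0,"ry":0,"rz":0},{"dx":0,"dy":0,"dz":0,"rx":0,"ry":0,"rz":0},{"dx":0,"dy":0,"dz":0,"rx":0,"ry":0,"rz":0},{"dx":0,"dy":0,"dz":0,"rx":0,"ry":0,"rz":0},{"dx":0,"dy":0,"dz":0,"rx":0,"ry":0,"rz":0},{"dx":0,"dy":0,"dz":0,"rx":0,"ry":0,"rz":0},{"dx":0,"dy":0,"dz":-1,"rx":0,"ry":0,"rz":0},{"dx":0,"dy":0,"dz":-3,"rx":0,"ry":0,"rz":0}]' --fingers 0

```text
clock: 25.95
tcp_pos: [0.5234, 0.4214, 0.0774]
tcp_rot: [0.0, 1.0, -0.0, -0.0]
force: [-0.4, -0.0, 0.1]
opening: 0.085
```

Emit:
jog_arm --rows '[{"dx":0,"dy":0,"dz":-4,"rx":0,"ry":0,"rz":0},{"dx":0,"dy":1,"dz":-9,"rx":0,"ry":0,"rz":0},{"dx":0,"dy":6,"dz":-9.5,"rx":0,"ry":0,"rz":0},{"dx":-1,"dy":12,"dz":-9.5,"rx":0,"ry":0,"rz":0},{"dx":-2,"dy":18,"dz":-9.5,"rx":0,"ry":0,"rz":0},{"dx":-3,"dy":24,"dz":-9.5,"rx":0,"ry":0,"rz":0},{"dx":-4,"dy":30,"dz":-9.5,"rx":0,"ry":0,"rz":0},{"dx":-5,"dy":36,"dz":-9.5,"rx":0,"ry":0,"rz":0}]'

```text
clock: 26.95
tcp_pos: [0.474, 0.06, 0.1736]
tcp_rot: [-0.0, 1.0, -0.0, 0.001]
force: [1.1, -0.2, -0.7]
opening: 0.0854
```

Emit:
jog_arm --rows '[{"dx":-1,"dy":6,"dz":0,"rx":0,"ry":0,"rz":0},{"dx":-2,"dy":12,"dz":0,"rx":0,"ry":0,"rz":0},{"dx":-3,"dy":18,"dz":0,"rx":0,"ry":0,"rz":0},{"dx":-5,"dy":24,"dz":0,"rx":0,"ry":0,"rz":0},{"dx":-6.5,"dy":29.5,"dz":0,"rx":0,"ry":0,"rz":0},{"dx":-7.5,"dy":33,"dz":1,"rx":0,"ry":0,"rz":0},{"dx":-7.8,"dy":34.1,"dz":2,"rx":0,"ry":0,"rz":0},{"dx":-7.8,"dy":34.1,"dz":2,"rx":0,"ry":0,"rz":0}]'

```text
clock: 27.95
tcp_pos: [0.3956, -0.2788, 0.1519]
tcp_rot: [-0.0, 1.0, -0.0, -0.0]
force: [-0.3, 0.5, -0.1]
opening: 0.0856
```

```bash
python3 chk.py red w10.png; python3 -c "
from h import *
im=camera('side'); cv2.imwrite('pics/s4.png',cv2.resize(im[...,::-1],None,fx=1.4,fy=1.4))"
```

```text
28.0 [ 0.3963 -0.278   0.1522] [ 0.57  0.33 -0.06  2.01  0.03  0.8  -1.08]
red 3408 [246 177  66  66] [278.1 209.8] z8 [ 0.3797 -0.2757] z80 [ 0.3993 -0.2762]
```

View pics/s4.png

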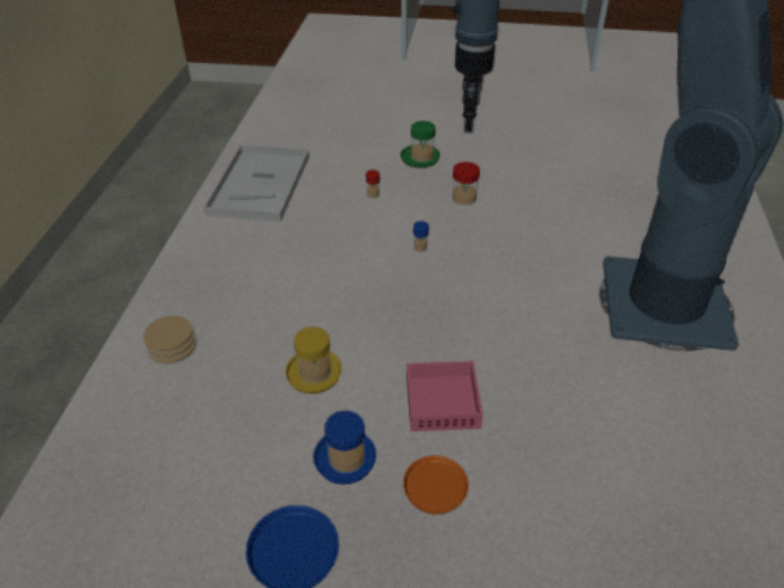

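The side view shows green (422,145), yellow (313,360) and blue (345,445) standing in their own dishes, with the vials untouched. Now the red jar.

Emit:
jog_arm --rows '[{"dx":0.2,"dy":-0.2,"dz":1,"rx":0,"ry":0,"rz":0},{"dx":0.2,"dy":-0.2,"dz":3,"rx":0,"ry":0,"rz":0},{"dx":0.2,"dy":-0.2,"dz":5,"rx":0,"ry":0,"rz":0},{"dx":0.2,"dy":-0.2,"dz":7,"rx":0,"ry":0,"rz":0},{"dx":0.2,"dy":-0.2,"dz":9,"rx":0,"ry":0,"rz":0},{"dx":0.2,"dy":-0.2,"dz":10.4,"rx":0,"ry":0,"rz":0},{"dx":0.2,"dy":-0.2,"dz":10.9,"rx":0,"ry":0,"rz":0},{"dx":0.2,"dy":-0.2,"dz":10.9,"rx":0,"ry":0,"rz":0}]'

```text
clock: 29.05
tcp_pos: [0.3978, -0.277, 0.0429]
tcp_rot: [-0.0, 1.0, 0.0, -0.0]
force: [-0.1, 0.7, -0.1]
opening: 0.0855
```

Emit:
jog_arm --rows '[{"dx":0,"dy":0,"dz":0,"rx":0,"ry":0,"rz":0},{"dx":0,"dy":0,"dz":0,"rx":0,"ry":0,"rz":0},{"dx":0,"dy":0,"dz":0,"rx":0,"ry":0,"rz":0},{"dx":0,"dy":0,"dz":0,"rx":0,"ry":0,"rz":0},{"dx":0,"dy":0,"dz":0,"rx":0,"ry":0,"rz":0},{"dx":0,"dy":0,"dz":0,"rx":0,"ry":0,"rz":0},{"dx":0,"dy":0,"dz":0,"rx":0,"ry":0,"rz":0},{"dx":0,"dy":0,"dz":0,"rx":0,"ry":0,"rz":0}]' --fingers 255

```text
clock: 30.05
tcp_pos: [0.3982, -0.2775, 0.044]
tcp_rot: [0.0, 1.0, -0.0, 0.001]
force: [-1.8, 1.7, 9.7]
opening: 0.055
```

Emit:
jog_arm --rows '[{"dx":0,"dy":0,"dz":-0.3,"rx":0,"ry":0,"rz":0},{"dx":0,"dy":0,"dz":-1,"rx":0,"ry":0,"rz":0},{"dx":0,"dy":0,"dz":-2.5,"rx":0,"ry":0,"rz":0},{"dx":0,"dy":0,"dz":-4,"rx":0,"ry":0,"rz":0},{"dx":0,"dy":0,"dz":-6,"rx":0,"ry":0,"rz":0},{"dx":0,"dy":0,"dz":-8,"rx":0,"ry":0,"rz":0},{"dx":0,"dy":0,"dz":-10.5,"rx":0,"ry":0,"rz":0},{"dx":0,"dy":0,"dz":-12,"rx":0,"ry":0,"rz":0}]'

```text
clock: 31.05
tcp_pos: [0.3982, -0.2776, 0.1649]
tcp_rot: [0.001, 1.0, -0.0, 0.001]
force: [0.8, 0.1, -1.1]
opening: 0.0551
```

```bash
python3 chk.py red w11.png
python3 - <<'E'
from h import *
p=camera_params('top')
# basket rim corners in top view at z=.036
im=camera('top'); hsv=cv2.cvtColor(im,cv2.COLOR_RGB2HSV)
m=((hsv[...,0]>160)&(hsv[...,0]<178)&(hsv[...,1]>60)).astype(np.uint8); m[:,:150]=0;m[:,260:]=0
c=max(cv2.findContours(m,0,1)[0],key=cv2.contourArea); r=cv2.minAreaRect(c); print(r)
P=np.array([at(p,q,.036) for q in cv2.boxPoints(r)]); print(P.round(3),P.mean(0))
E
```

```text
31.1 [ 0.399  -0.2781  0.1661] [ 0.57  0.31 -0.06  2.    0.03  0.83 -1.08]
red 9814 [224 212 113 112] [279.7 267.8] z8 [ 0.3061 -0.2767] z80 [ 0.3417 -0.2766]
((205.34616088867188, 251.2307891845703), (35.49702072143555, 35.49702072143555), 78.69007110595703)
[[0.434 0.356 0.036]
 [0.454 0.245 0.036]
 [0.343 0.223 0.036]
 [0.323 0.333 0.036]] [0.38822981 0.28922849 0.036     ]
```

Emit:
jog_arm --rows '[{"dx":1,"dy":-1,"dz":0,"rx":0,"ry":0,"rz":0},{"dx":3,"dy":-4,"dz":0,"rx":0,"ry":0,"rz":0},{"dx":5,"dy":-8,"dz":0,"rx":0,"ry":0,"rz":0},{"dx":7,"dy":-12,"dz":0,"rx":0,"ry":0,"rz":0},{"dx":8.5,"dy":-16.5,"dz":0,"rx":0,"ry":0,"rz":0},{"dx":9.5,"dy":-21,"dz":0,"rx":0,"ry":0,"rz":0},{"dx":10,"dy":-25,"dz":0,"rx":0,"ry":0,"rz":0},{"dx":10,"dy":-28,"dz":0,"rx":0,"ry":0,"rz":0}]'

```text
clock: 32.15
tcp_pos: [0.4974, 0.0062, 0.1618]
tcp_rot: [-0.001, 1.0, 0.001, -0.001]
force: [-0.0, 0.4, -1.6]
opening: 0.0552
```

Emit:
jog_arm --rows '[{"dx":0,"dy":-3,"dz":0,"rx":0,"ry":0,"rz":0},{"dx":-0.5,"dy":-7,"dz":0,"rx":0,"ry":0,"rz":0},{"dx":-1.5,"dy":-11.5,"dz":0,"rx":0,"ry":0,"rz":0},{"dx":-3.5,"dy":-16,"dz":0,"rx":0,"ry":0,"rz":0},{"dx":-6,"dy":-20.5,"dz":0,"rx":0,"ry":0,"rz":0},{"dx":-8.5,"dy":-25,"dz":0,"rx":0,"ry":0,"rz":0},{"dx":-10.3,"dy":-28,"dz":0,"rx":0,"ry":0,"rz":0},{"dx":-10.9,"dy":-28.7,"dz":0,"rx":0,"ry":0,"rz":0}]'

```text
clock: 33.15
tcp_pos: [0.3862, 0.2926, 0.162]
tcp_rot: [-0.0, 1.0, 0.003, -0.001]
force: [0.6, -0.5, -1.1]
opening: 0.0553
```

Emit:
jog_arm --rows '[{"dx":0,"dy":0,"dz":0,"rx":0,"ry":0,"rz":0},{"dx":0,"dy":0,"dz":0,"rx":0,"ry":0,"rz":0},{"dx":0,"dy":0,"dz":1,"rx":0,"ry":0,"rz":0},{"dx":0,"dy":0,"dz":3,"rx":0,"ry":0,"rz":0},{"dx":0,"dy":0,"dz":5,"rx":0,"ry":0,"rz":0},{"dx":0,"dy":0,"dz":6.5,"rx":0,"ry":0,"rz":0},{"dx":0,"dy":0,"dz":7,"rx":0,"ry":0,"rz":0},{"dx":0,"dy":0,"dz":7,"rx":0,"ry":0,"rz":0}]'

```text
clock: 34.15
tcp_pos: [0.3889, 0.2897, 0.0928]
tcp_rot: [0.0, 1.0, -0.0, -0.0]
force: [0.1, 1.2, -2.1]
opening: 0.0549
```

```bash
python3 chk.py red w12.png; python3 -c "
from h import *
snap('side','s5.png',(210,200,410,350),4)"
```

```text
34.2 [0.3891 0.2899 0.0932] [-0.5   0.45 -0.28  2.04  0.19  0.68 -2.48]
red 9881 [224 212 113 112] [279.9 267.7] z8 [0.3323 0.2907] z80 [0.368  0.2907]
```

View pics/w12.png

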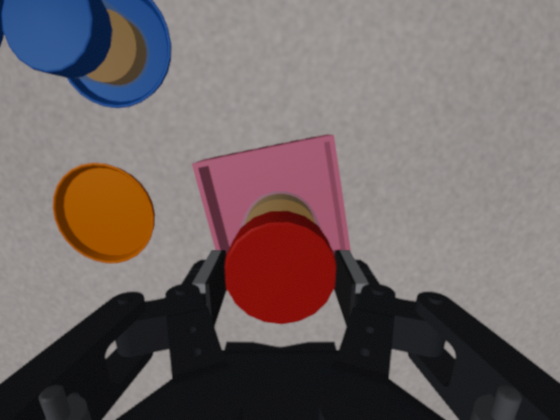

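View pics/s5.png

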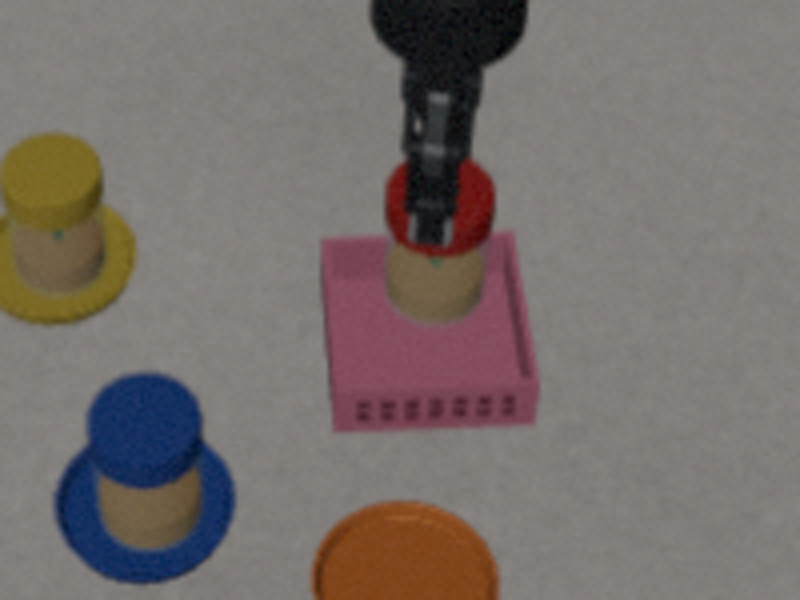

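Both views put the red jar over the middle of the basket: jar axis at side px 435, basket spanning about 325–530. Lowering and releasing.

Emit:
jog_arm --rows '[{"dx":0,"dy":0,"dz":1,"rx":0,"ry":0,"rz":0},{"dx":0,"dy":0,"dz":2.3,"rx":0,"ry":0,"rz":0},{"dx":0,"dy":0,"dz":3.3,"rx":0,"ry":0,"rz":0},{"dx":0,"dy":0,"dz":4,"rx":0,"ry":0,"rz":0},{"dx":0,"dy":0,"dz":4.3,"rx":0,"ry":0,"rz":0},{"dx":0,"dy":0,"dz":4.5,"rx":0,"ry":0,"rz":0},{"dx":0,"dy":0,"dz":4.6,"rx":0,"ry":0,"rz":0},{"dx":0,"dy":0,"dz":4.6,"rx":0,"ry":0,"rz":0}]'

```text
clock: 35.25
tcp_pos: [0.3888, 0.2899, 0.048]
tcp_rot: [0.0, 1.0, -0.0, 0.0]
force: [-4.2, -2.7, 12.8]
opening: 0.0554
```

Emit:
jog_arm --rows '[{"dx":0,"dy":0,"dz":0,"rx":0,"ry":0,"rz":0},{"dx":0,"dy":0,"dz":0,"rx":0,"ry":0,"rz":0},{"dx":0,"dy":0,"dz":0,"rx":0,"ry":0,"rz":0},{"dx":0,"dy":0,"dz":0,"rx":0,"ry":0,"rz":0},{"dx":0,"dy":0,"dz":0,"rx":0,"ry":0,"rz":0},{"dx":0,"dy":0,"dz":0,"rx":0,"ry":0,"rz":0},{"dx":0,"dy":0,"dz":-1,"rx":0,"ry":0,"rz":0},{"dx":0,"dy":0,"dz":-3,"rx":0,"ry":0,"rz":0}]' --fingers 0

```text
clock: 36.25
tcp_pos: [0.3883, 0.2894, 0.0772]
tcp_rot: [0.0, 1.0, -0.0, -0.001]
force: [0.0, 0.4, 0.4]
opening: 0.0853
```

Emit:
jog_arm --rows '[{"dx":0,"dy":0,"dz":-3,"rx":0,"ry":0,"rz":0},{"dx":0,"dy":0,"dz":-7,"rx":0,"ry":0,"rz":0},{"dx":0,"dy":0,"dz":-10,"rx":0,"ry":0,"rz":0},{"dx":1,"dy":3,"dz":-12,"rx":0,"ry":0,"rz":0},{"dx":3,"dy":8,"dz":-12,"rx":0,"ry":0,"rz":0},{"dx":5,"dy":13,"dz":-12,"rx":0,"ry":0,"rz":0},{"dx":7,"dy":17,"dz":-12,"rx":0,"ry":0,"rz":0},{"dx":8,"dy":20,"dz":-12,"rx":0,"ry":0,"rz":0}]'

```text
clock: 37.25
tcp_pos: [0.4696, 0.0876, 0.1977]
tcp_rot: [0.0, 1.0, -0.001, 0.001]
force: [-0.1, 0.0, -0.2]
opening: 0.0856
```

```bash
python3 -c "
from h import *
snap('side','s6.png'); print(arm.get_state()['clock'])"
```

```text
37.3
```

View pics/s6.png

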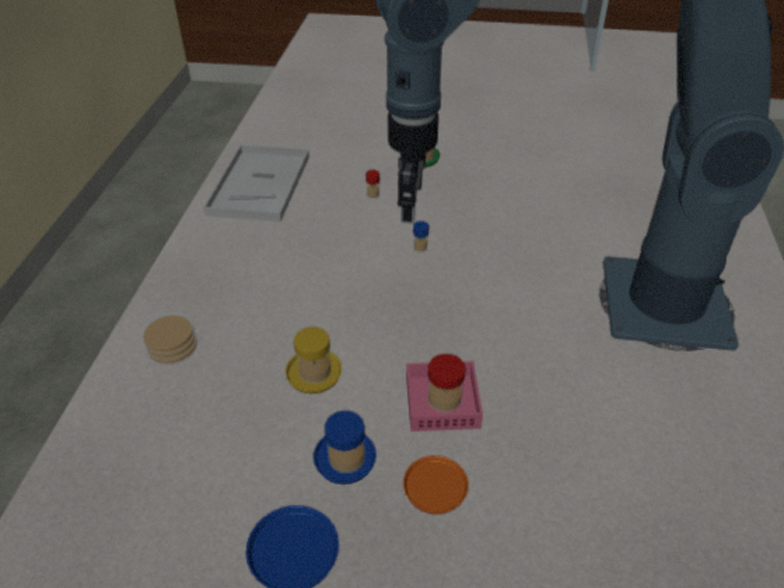

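Red stands upright in the basket (446,383), and yellow and blue are in their dishes. The green jar is hidden by the gripper here but was seen in its dish earlier and has not been touched since. The vials are in place and the robot is clear of everything, so I'm handing in.

```bash
python3 -c "
from bench import arm
print(arm.job_done(), arm.get_state()['clock'])"
```

```text
the job is handed in; nothing more can be done
the job is handed in; nothing more can be done
```

The job is handed in at about 37 s of the 106 s. The green, yellow and blue jars were set down in the dishes of their own lid colour, blue in the smaller blue dish. The red jar came last, and I moved it only after a side view showed the other three standing in place.

- **Last checks:** in the final side view the red jar stands upright in the basket, yellow and blue stand in their dishes, and both vials are where they were. The gripper was open and clear of everything.
- **Not seen in the last picture:** the gripper hid the green jar. It was standing in its dish in the view before the red jar was picked up, and I did not touch it after that.
- **Disagreement:** the finger opening read about 55 mm on the 58 mm lids every time. The jars were held firmly and centred to about 2 mm, so I took it for a reading offset.
- **Forces:** the highest wrist force reported at the end of a move was about 14 N, on setting the red jar down.

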